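Wind the carton guide in by one turn of its hand wheel

TASK

The next cartons are one size narrower, so the packing bench's guide must come in by one turn. With the fingertips, gently push the hand wheel round by its upright handle, clockwise seen from above, through exactly one full turn, so that the handle stops where it started; do not grip the handle. Leave the carton, the tape roll and the tub where they are.

Things in the scene. Friction and masses are not known exactly. Their poses are not given: they have to be found in the camera images.
- wheel (a joint): Angle of the hand wheel about its vertical axis, rad; it grows when the wheel turns clockwise seen from above (+6.283 is one full turn) and starts anywhere from -2.9 to 2.9. It is stiff: about 0.2 N m (3 N at the handle) to turn, stays where it is left, does not coast. Free travel from -6.5 to 12.6.
- wheel_hub (a point): The top centre of the hub of the hand wheel, on its axis, 97 mm above the bench. The aluminium wheel lies level: rim of 150 mm diameter (centre line) made of 14 mm round bar whose top is 94 mm above the bench, three spokes 12 mm thick (tops 93 mm above the bench), hub 44 mm wide.
- handle: The upright black cylindrical handle of the wheel, 24 mm in diameter, free to spin on its own pin, standing on the rim at the end of one spoke, 75 mm from the wheel's axis. Origin: the centre of its foot, 89 mm above the bench; its top is 150 mm above the bench. Its z axis points up; its x and y axes turn as it spins.
- guide_unit: The carton guide screwed to the bench: a grey gearbox 110 x 110 mm, 60 mm high, right under the wheel (origin: its underside centre, on the wheel's axis, on the bench). Its y axis points along two low rails to the moving guide and on to the fixed fence (70 mm high) 364 mm from the axis. Position and yaw differ each time.
- guide (a joint): Travel of the moving guide, an aluminium plate 240 mm long whose top is 69 mm above the bench, along the unit's y axis away from the wheel, m: 150 mm from the axis at 0. Geared to the wheel: 20 mm for one turn (0.0031831 m per rad).
- carton: Bystander: closed cardboard carton 190 x 135 x 85 mm high, 0.7 kg, loose, standing on the rails (12 mm high) between the guide and the fixed fence, origin at its underside centre. The guide does not reach it in this job.
- tape_roll: Bystander: loose roll of tape lying flat, 100 mm across, 48 mm high, origin at its underside centre.
- tub: Bystander: loose open blue plastic tub, 90 mm across, 100 mm high, origin at its underside centre.

How it is judged:
On the way:
1. the fingers push the handle while it is on the far part of its turn (more than 100 mm from its start) (distance of handle from where it was at the start of the episode above 0.1 m and contact force between the fingers and handle above 0.3 N), for 0.1 s.
At the end, for the whole second after the job is handed in: The wheel has made one net turn clockwise (one turn above its start, neither none nor two), the handle stands within 15 mm (11.5 degrees) of where it started and is at rest, and carton, tape roll and tub are within 15 mm of where they stood (distance of each of handle, carton, tape_roll, tub from where it was at the start of the episode below 0.015 m and value of joint wheel between 3.14 and 9.42 rad and not (velocity of joint wheel above 0.05 rad/s or velocity of joint wheel below -0.05 rad/s)); the robot touches nothing.
It fails at once if the handle is gripped or pushed hard (over 20 N) (contact force between the fingers and handle above 20 N).
It fails at once if carton, tape roll or tub is shifted by over 15 mm, lifted or knocked over (distance of any of carton, tape_roll, tub from where it was at the start of the episode above 0.015 m or angle between any of carton, tape_roll, tub's own z axis and vertical above 0.2 rad).
It also fails if it takes over 64 s, if anything falls off the work surface, if the arm or the gripper's body presses on something with over 40 N, if the wrist force passes 120 N, or if a joint passes its speed limit or range.

ROBOT

A 6-joint arm with a two-finger parallel gripper is mounted at the origin on the work surface. World frame = base frame: x ahead of the robot, y to its left, z up, the work surface at z = 0. Lengths are in m, angles in rad, forces in N, time in s.
With the tool pointing down it reaches from about 0.3 to 0.875 m from the base axis. Payload 4.2 kg.
Tool frame: the origin (TCP) lies between the finger pads; the fingertips stand 17 mm ahead of it and the grasp point (between the pads) lies 2 mm behind it (ctrl.nose_length is the distance from the TCP to the fingertips, in m); z points along the fingers, y is the line along which they close (so a half turn about z gives the same grasp; the last joint's range is limited). The gripper opens to 85 mm and grips with 20 to 120 N. Pads are 22 mm wide; open, the fingers measure 114 mm over their backs; the gripper's body (76 mm by 85 mm) begins 54 mm behind the grasp point. The pads swing forward as they close: fully open they stand 13 mm farther back than shut.
Start: joints at [-1.291, 0.32, 1.565, -0, 1.257, -0.02], TCP at [0.17, -0.549, 0.248] pointing down, gripper open.
Joint ranges: [-3.11, 3.11], [-0.84, 2.01], [0.21, 2.61], [-1.34, 4.49], [0.05, 2.63], [-2.56, 2.56]. Speed limits (rad/s): [2.57, 2.57, 3.14, 3.14, 3.14, 3.14].

INTERFACE

Orientations are given as a unit quaternion [w, x, y, z].
In Python, from plant import ctrl gives the robot as it stands. The module is installed in compiled form; this text tells all that it offers.
- The arm moves only by the tool advance, called after "Call:" in YAML: its name, and indented under it one key for each argument. Schema: {"type":"object","properties":{"rows":{"type":"string"},"aperture":{"type":"number"},"grip_force":{"type":"number"},"only":{"type":"string"},"quiet":{"type":"boolean"},"lines":{"type":"string"}},"required":["rows"],"additionalProperties":false}. rows is a string of 1 to 20 rows, parted by semicolons, with the numbers parted by commas; each row has 6 numbers: dx, dy, dz in fractions of the full range, 1 being 0.6 m, then a rotation vector rx, ry, rz in a scale on which 1.0 is 180 degrees; each row is the pose to reach, as a shift and turn from the pose commanded when the call began, along the tool's axes at that moment; what a row does not reach only later rows make up. A row lasts 1/10 s, in which the tool goes at most 0.05 m and 0.15 rad, less where a joint would pass 70% of its speed; a pose out of reach is approached as far as the arm can. aperture is the finger opening in m, set as the call begins (left out keeps the last). The fingers move at their own pace and stop on an object; grip_force is the grip in N (left out, the last holds). Time passes only in rows, so rows that do not move let the fingers close. The tool returns the time, the measured TCP pose, the force, the opening and the grip force at its end. only (a regular expression) keeps the lines of the reply that match it, lines (a string "A,B") keeps lines A to B, and quiet returns only ok. No shift or turn number may pass 1 either way. Input that does not fit is refused with a message, and nothing moves.
- ctrl.get_state(): the state, without advancing time (a new reading comes with each control period).
- ctrl.get_image(name): name is "side" or "top" or "wrist"; returns a dict with "pixels" (400x640x3 uint8, red, green, blue), "mtx" (3x3 intrinsics, pixels), "R" (3x3) and "t" (3): a world point X has camera coordinates R X + t; the wrist camera has in their place "hand_eye" (4x4, takes a point from camera to tool coordinates, whose origin is the TCP and whose axes are the flange's). Camera axes: x right, y down, z forward; pixel columns grow to the right and rows downward; lengths in m; the calibration is good to about 2 mm. A picture is of the moment at which its call begins: read the wrist's pose just before it. There is no depth.
- ctrl.close_job(): hands the job in; it is judged then, once.
The state is a dict: "clock": time; "qpos": joint angles; "joint_velocities": joint speeds; "tau": joint torques, N m; "ee_pos": TCP position; "ee_rot": TCP orientation; "contact_force": force on the tool from outside, world axes, zero at the start; "ft_torque": the same for the moment, N m; "gripper_width": finger opening in m; "finger_force": force on a finger pad.
Only numpy, scipy, OpenCV 4.12 (cv2) and the standard library are available. Lean on these libraries where they do the work, as an engineer would, in place of code of your own. Each camera call takes 0.05 s, during which the arm holds its last target. There are 200 camera calls.

## Working session

There is one attempt and no reset: what is moved stays moved. The work goes in short steps, Python scripts to look and compute and a tool call to move; the robot and the scene stay as the last step left them, time stands still between calls to the robot, and variables do not carry over. Pictures are saved under pics/ and viewed, at most 10 in all, crops included, and the job is handed in when it is done.

```bash
mkdir -p pics; python3 - <<'E'
from plant import ctrl
import cv2,numpy as np
for n in("top","side"):
    d=ctrl.get_image(n); cv2.imwrite(f"pics/{n}0.png",d["pixels"][:,:,::-1]); print(n,d["mtx"].tolist(),np.round(d["R"],4).tolist(),np.round(d["t"],4).tolist())
s=ctrl.get_state();print(s["ee_pos"],s["ee_rot"],s["clock"],s["gripper_width"],ctrl.nose_length)
E
```

```text
top [[500.25054685939597, 0.0, 317.4990087853801], [0.0, 500.25054685939597, 193.84736058517205], [0.0, 0.0, 1.0]] [[0.002, -1.0, 0.0082], [-0.9977, -0.0026, -0.0673], [0.0673, -0.0081, -0.9977]] [-0.0693, 0.5576, 1.3713]
side [[392.0523202127831, 0.0, 330.0012312389137], [0.0, 392.0523202127831, 206.63511883975983], [0.0, 0.0, 1.0]] [[0.974, -0.2252, 0.0222], [-0.1008, -0.5197, -0.8484], [0.2026, 0.8241, -0.5289]] [-0.5278, 0.0998, 0.9609]
[ 0.16970898 -0.54898334  0.24757812] [-7.73334866e-04  9.88782816e-01  1.49358404e-01 -1.10294007e-04] 0.1 0.08556667264545013 0.017
```

View pics/top0.png

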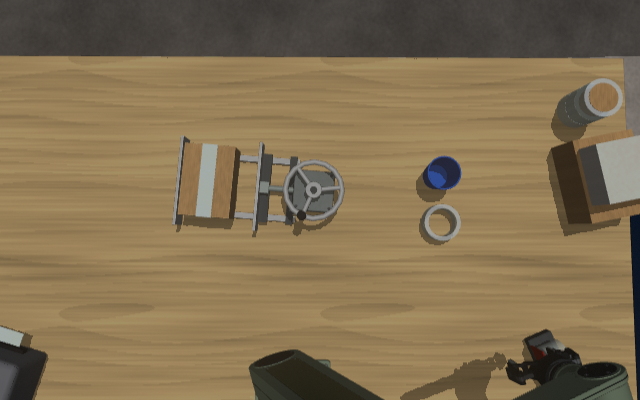

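View pics/side0.png

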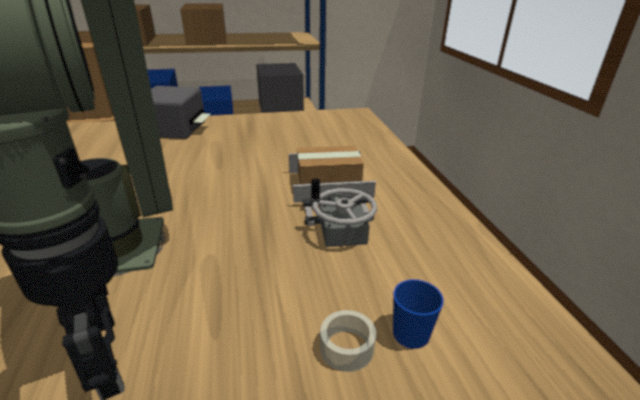

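The top view shows the hub at about (313,190), the black handle top at about (301,215), the tub at (442,172) and the tape roll at (441,223). The carton is at about (210,180). In the side view the handle is at (316,188) and the hub at (345,203).

```bash
cat >h.py <<'E'
from plant import ctrl
import cv2,numpy as np
def ray(d,px,z):
    R,t,K=map(np.array,(d["R"],d["t"],d["mtx"]))
    v=R.T@np.linalg.inv(K)@np.array([px[0],px[1],1.]);c=-R.T@t
    return c+v*(z-c[2])/v[2]
def proj(d,X):
    p=np.array(d["mtx"])@(np.array(d["R"])@X+np.array(d["t"]));return p[:2]/p[2]
E
python3 - <<'E'
from h import *
d=ctrl.get_image("top");im=d["pixels"]
hsv=cv2.cvtColor(im,cv2.COLOR_RGB2HSV)
# rim: bright, unsaturated ring
m=((hsv[...,1]<45)&(hsv[...,2]>110)).astype(np.uint8)*255
box=np.zeros_like(m);box[150:228,280:350]=255;m&=box
c,_=cv2.findContours(m,cv2.RETR_EXTERNAL,cv2.CHAIN_APPROX_NONE)
c=max(c,key=len);P=cv2.convexHull(c);e=cv2.fitEllipse(P);print("rim",e,ray(d,e[0],.087))
q=ray(d,(313.5,190),.097);print("hub eye",q)
k=((im.max(2)<45)).astype(np.uint8);k&=box
n,l,st,ce=cv2.connectedComponentsWithStats(k);print(st[1:],ce[1:])
for p in ce[1:]:print(ray(d,p,.15),ray(d,p,.12))
s=ctrl.get_image("side");i2=s["pixels"]
k=((i2.max(2)<45)).astype(np.uint8);b=k*0;b[165:215,295:335]=1
n,l,st,ce=cv2.connectedComponentsWithStats(k&b);print("side",st[1:],ce[1:])
for X in(q,ray(d,(301,215),.15)):print(X,proj(s,X))
cv2.imwrite("pics/crop.png",np.hstack([cv2.resize(im[150:230,270:350,::-1],(400,400)),cv2.resize(i2[165:245,300:380,::-1],(400,400))]))
E
```

```text
rim ((312.56097412109375, 188.79006958007812), (59.93993377685547, 62.209774017333984), 113.00262451171875) [ 0.56659826 -0.05434653  0.087     ]
hub eye [ 0.56264454 -0.05683782  0.097     ]
[[297 211   9   9  54]] [[301.16666667 215.16666667]]
[ 0.4952587  -0.02605433  0.15      ] [ 0.49599872 -0.02532044  0.12      ]
side [[311 179   9  21 161]
 [329 198   1   1   1]
 [304 201   8   5  20]] [[315.08074534 188.91925466]
 [329.         198.        ]
 [307.8        203.7       ]]
[ 0.56264454 -0.05683782  0.097     ] [344.11763356 202.74024478]
[ 0.4956757  -0.02563447  0.15      ] [315.34800394 180.46838953]
```

View pics/crop.png

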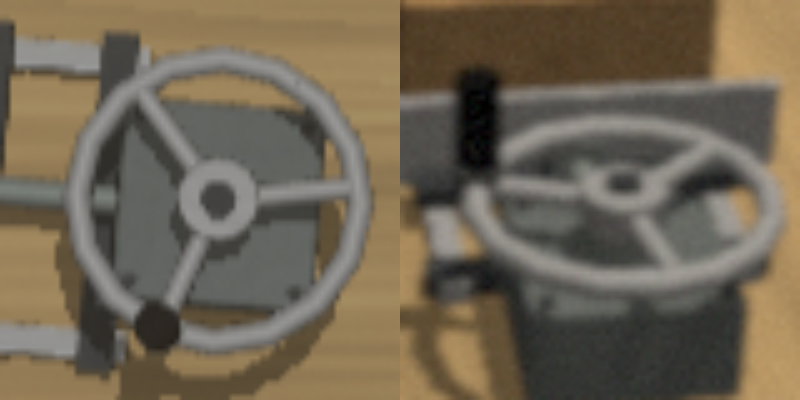

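Hub is at (0.563, -0.057) and the handle at (0.4955, -0.026). That gives a radius of 74 mm against the 75 mm stated, so the points agree. I'll move with shut fingers to just behind the handle (angle 195° about the hub), turning the tool so its axes line up with the world.

The rows are not in the units I measure in: shifts go in shares of 0.6 m and turns go in shares of 180 degrees. I convert before sending: 0.446 m is 0.7433, 0.022 m is 0.0367, 0.015 rad is 0.0048.

Call:
advance:
  rows: "0.0367,-0.03,0,0,0,0.0048;0.075,-0.06,0,0,0,0.0095;0.1483,-0.1183,0,0,0,0.0191;0.2233,-0.1783,0,0,0,0.0286;0.2967,-0.2383,0,0,0,0.0382;0.3717,-0.2967,0,0,0,0.0477;0.4467,-0.3567,0,0,0,0.0573;0.52,-0.4167,0,0,0,0.0668;0.595,-0.475,0,0,0,0.0764;0.67,-0.535,0,0,0,0.0859;0.7167,-0.5733,0,0,0,0.0923;0.7433,-0.595,0,0,0,0.0955;0.7433,-0.595,0,0,0,0.0955;0.7433,-0.595,0,0,0,0.0955;0.7433,-0.595,0,0,0,0.0955"
  aperture: 0

```text
clock: 1.7
ee_pos: [0.4899, -0.0771, 0.248]
ee_rot: [0.0, 1.0, 0.0, -0.001]
contact_force: [-0.1, -0.4, -0.9]
gripper_width: -0.0001
finger_force: 0.0
```

```bash
python3 - <<'E'
from h import *
s=ctrl.get_state();print(s["ee_pos"],s["ee_rot"],s["qpos"],s["gripper_width"])
d=ctrl.get_image("wrist");cv2.imwrite("pics/w1.png",d["pixels"][:,:,::-1])
E
```

```text
[ 0.48985236 -0.07712761  0.24802818] [ 3.54563333e-04  9.99999743e-01  4.56582658e-05 -6.21370007e-04] [-1.78803008e-01  1.95805588e-01  1.73756338e+00 -9.82380176e-04
  1.20932061e+00  1.39224993e+00] -0.00010385703224330706
```

View pics/w1.png

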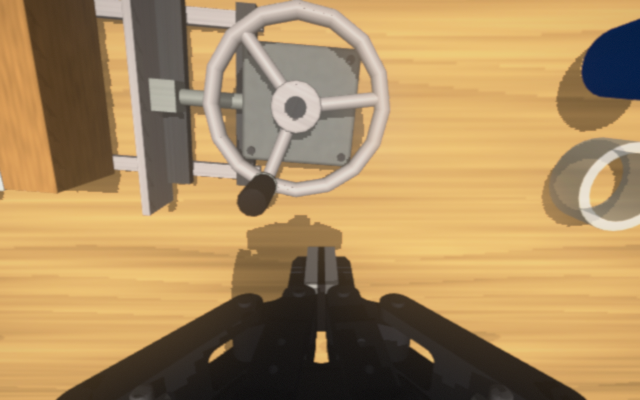

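The wrist view shows the hub at (296,107), the handle top at about (259,183) to its foot at (250,207), and the shut fingertips at about (320,260). The finger linkage widens upward, so I'll overlap the handle by only about 25 mm.

```bash
python3 - <<'E'
from h import *
from scipy.spatial.transform import Rotation as Ro
s=ctrl.get_state();d=ctrl.get_image("wrist")
q=s["ee_rot"];R=Ro.from_quat([q[1],q[2],q[3],q[0]]).as_matrix()
H=np.array(d["hand_eye"]);Rc=R@H[:3,:3];c=R@H[:3,3]+s["ee_pos"]
def wr(p,z):
    v=Rc@np.linalg.inv(d["mtx"])@np.array([p[0],p[1],1.]);return c+v*(z-c[2])/v[2]
print("hub",wr((296,107),.097));
for p in((262,184),(250,203)):print(p,wr(p,.15),wr(p,.097))
E
```

```text
hub [ 0.56534675 -0.05680089  0.097     ]
(262, 184) [ 0.51162002 -0.0344126   0.15      ] [ 0.49815857 -0.02410523  0.097     ]
(250, 203) [ 0.496907   -0.02453633  0.15      ] [ 0.47996111 -0.01188999  0.097     ]
```

The wrist view puts the hub at (0.565, -0.057) and the handle at (0.497, -0.025), which agrees with the top view. Next I descend and make first contact slowly.

In the tool's units: 0.109 m is 0.1817, -0.033 m is -0.055.

Call:
advance:
  rows: "0,0,0.05,0,0,0;0,0,0.1,0,0,0;0,0,0.15,0,0,0;0,0,0.1817,0,0,0;0,0,0.1817,0,0,0;0,-0.0117,0.1817,0,0,0;-0.0017,-0.0225,0.1817,0,0,0;-0.0017,-0.0283,0.1817,0,0,0;-0.0017,-0.0333,0.1817,0,0,0;-0.0017,-0.0383,0.1817,0,0,0;-0.0017,-0.0442,0.1817,0,0,0;0,-0.05,0.1817,0,0,0;0,-0.055,0.1817,0,0,0;0,-0.055,0.1817,0,0,0"

```text
clock: 3.2
ee_pos: [0.4907, -0.0433, 0.1395]
ee_rot: [0.0, 1.0, 0.0, 0.0]
contact_force: [0.2, -1.7, 1.0]
gripper_width: -0.0
finger_force: 0.7
```

```bash
python3 - <<'E'
from h import *
s=ctrl.get_state();print(s["ee_pos"],s["contact_force"])
d=ctrl.get_image("wrist");cv2.imwrite("pics/w2.png",d["pixels"][:,:,::-1])
E
```

```text
[ 0.49073566 -0.04332123  0.13946253] [ 0.15051031 -1.70209323  0.97927137]
```

View pics/w2.png

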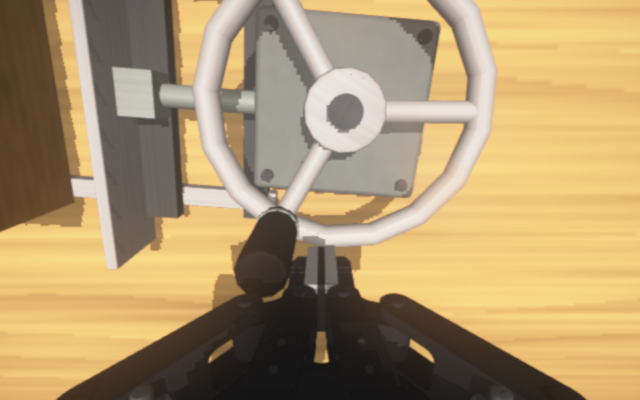

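Contact is made at about 2 N. In this view the handle foot is at (285,215) and the fingers are just to its right. I'll carry on round the arc in 5° rows.

In the tool's units: 0.074 m is 0.1233, -0.062 m is -0.1033.

Call:
advance:
  rows: "0.0025,-0.0108,0,0,0,0;0.0058,-0.0208,0,0,0,0;0.01,-0.0308,0,0,0,0;0.015,-0.0408,0,0,0,0;0.0208,-0.05,0,0,0,0;0.0275,-0.0583,0,0,0,0;0.035,-0.0667,0,0,0,0;0.0425,-0.0742,0,0,0,0;0.0517,-0.0808,0,0,0,0;0.0608,-0.0867,0,0,0,0;0.07,-0.0917,0,0,0,0;0.08,-0.0958,0,0,0,0;0.0908,-0.0992,0,0,0,0;0.1017,-0.1017,0,0,0,0;0.1125,-0.1025,0,0,0,0;0.1233,-0.1033,0,0,0,0"

```text
clock: 4.85
ee_pos: [0.5649, 0.0184, 0.1391]
ee_rot: [0.0, 1.0, -0.0, -0.0]
contact_force: [-3.7, -1.0, -0.9]
gripper_width: -0.0005
finger_force: 1.8
```

```bash
python3 - <<'E'
from h import *
d=ctrl.get_image("top");cv2.imwrite("pics/t3.png",cv2.resize(d["pixels"][130:250,240:400,::-1],(800,600)))
E
```

```text
(no output)
```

View pics/t3.png

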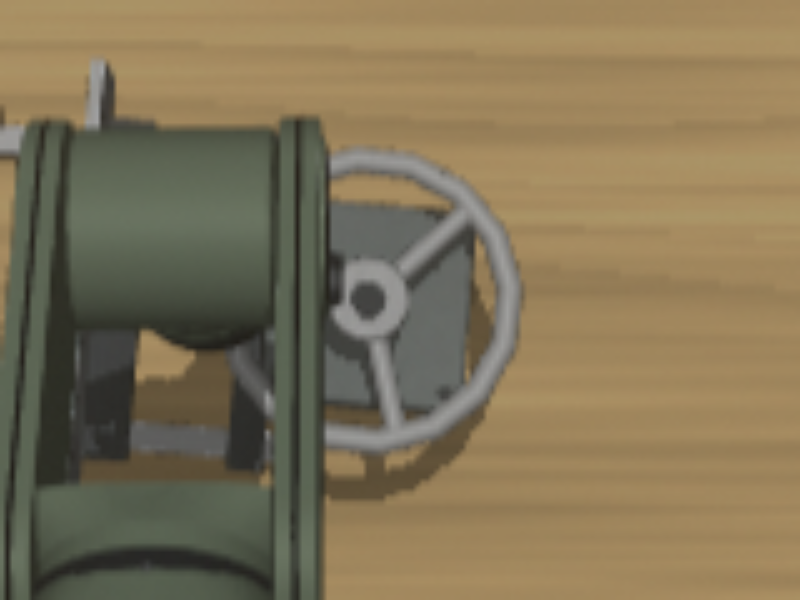

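In the cropped top view the hub is at (370,297), with free spokes ending at (465,212) and (395,425). The handle is therefore at about 71°, about 18° ahead of the fingers, and the push is about 4 N. I'll continue a quarter turn.

In the tool's units: 0.075 m is 0.125, 0.0745 m is 0.1242.

Call:
advance:
  rows: "0.0108,0.0008,0,0,0,0;0.0217,0.0017,0,0,0,0;0.0325,0.0042,0,0,0,0;0.0425,0.0075,0,0,0,0;0.0525,0.0117,0,0,0,0;0.0625,0.0167,0,0,0,0;0.0717,0.0225,0,0,0,0;0.08,0.0292,0,0,0,0;0.0883,0.0367,0,0,0,0;0.0958,0.045,0,0,0,0;0.1025,0.0533,0,0,0,0;0.1083,0.0625,0,0,0,0;0.1133,0.0725,0,0,0,0;0.1175,0.0825,0,0,0,0;0.1208,0.0925,0,0,0,0;0.1233,0.1033,0,0,0,0;0.1242,0.1142,0,0,0,0;0.125,0.125,0,0,0,0"

```text
clock: 6.7
ee_pos: [0.6394, -0.0571, 0.1393]
ee_rot: [-0.0, 1.0, -0.0, -0.0]
contact_force: [-0.5, 4.5, -2.3]
gripper_width: -0.0001
finger_force: 1.9
```

In the tool's units: -0.075 m is -0.125, 0.0745 m is 0.1242.

Call:
advance:
  rows: "-0.0008,0.0108,0,0,0,0;-0.0017,0.0217,0,0,0,0;-0.0042,0.0325,0,0,0,0;-0.0075,0.0425,0,0,0,0;-0.0117,0.0525,0,0,0,0;-0.0167,0.0625,0,0,0,0;-0.0225,0.0717,0,0,0,0;-0.0292,0.08,0,0,0,0;-0.0367,0.0883,0,0,0,0;-0.045,0.0958,0,0,0,0;-0.0533,0.1025,0,0,0,0;-0.0625,0.1083,0,0,0,0;-0.0725,0.1133,0,0,0,0;-0.0825,0.1175,0,0,0,0;-0.0925,0.1208,0,0,0,0;-0.1033,0.1233,0,0,0,0;-0.1142,0.1242,0,0,0,0;-0.125,0.125,0,0,0,0"

```text
clock: 8.5
ee_pos: [0.5641, -0.1316, 0.1395]
ee_rot: [0.0, 1.0, -0.0, 0.0]
contact_force: [4.4, 0.2, 1.7]
gripper_width: 0.0
finger_force: 1.8
```

In the tool's units: -0.0725 m is -0.1208, -0.0705 m is -0.1175.

Call:
advance:
  rows: "-0.0108,-0.0008,0,0,0,0;-0.0217,-0.0017,0,0,0,0;-0.0325,-0.0042,0,0,0,0;-0.0425,-0.0075,0,0,0,0;-0.0525,-0.0117,0,0,0,0;-0.0625,-0.0167,0,0,0,0;-0.0717,-0.0225,0,0,0,0;-0.08,-0.0292,0,0,0,0;-0.0883,-0.0367,0,0,0,0;-0.0958,-0.045,0,0,0,0;-0.1025,-0.0533,0,0,0,0;-0.1083,-0.0625,0,0,0,0;-0.1133,-0.0725,0,0,0,0;-0.1175,-0.0825,0,0,0,0;-0.1208,-0.0925,0,0,0,0;-0.1208,-0.0925,0,0,0,0"

```text
clock: 10.1
ee_pos: [0.4911, -0.0748, 0.139]
ee_rot: [-0.001, 1.0, 0.0, -0.001]
contact_force: [-0.7, -1.4, -0.5]
gripper_width: -0.0003
finger_force: 0.0
```

```bash
python3 - <<'E'
from h import *
d=ctrl.get_image("wrist");cv2.imwrite("pics/w4.png",d["pixels"][:,:,::-1])
E
```

```text
(no output)
```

View pics/w4.png

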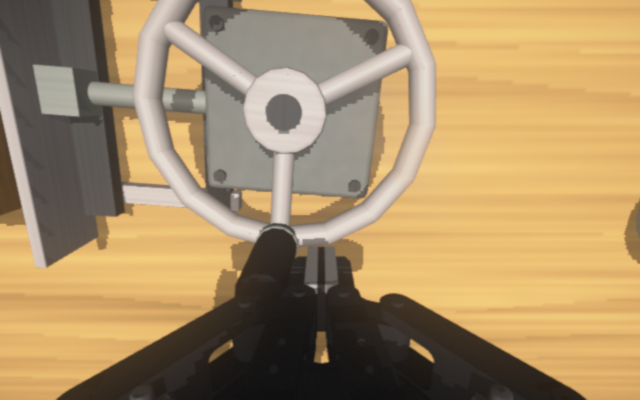

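The spoke runs from hub (285,112) to the handle foot at (280,220), so the handle is at about 177° with 22–23° to go. I'll push on to a finger angle of 172°, then back off and look.

In the tool's units: -0.109 m is -0.1817, -0.03 m is -0.05.

Call:
advance:
  rows: "-0.0017,-0.01,0,0,0,0;-0.0033,-0.02,0,0,0,0;-0.0042,-0.03,0,0,0,0;-0.0042,-0.0383,0,0,0,0;-0.0033,-0.045,0,0,0,0;-0.0033,-0.05,0,0,0,0;-0.0033,-0.05,0,0,0,0;-0.0033,-0.0417,0,0,0,0;-0.0033,-0.02,0,0,0,0;-0.0033,0,0,0,0,0;-0.0033,0,-0.05,0,0,0;-0.0033,0,-0.1167,0,0,0;-0.0033,0,-0.1817,0,0,0;-0.0033,0,-0.1817,0,0,0;-0.0033,0,-0.1817,0,0,0"

```text
clock: 11.65
ee_pos: [0.4901, -0.077, 0.249]
ee_rot: [0.0, 1.0, -0.001, 0.001]
contact_force: [-0.2, -0.2, -0.3]
gripper_width: -0.0002
finger_force: 0.0
```

```bash
python3 - <<'E'
from h import *
from scipy.spatial.transform import Rotation as Ro
s=ctrl.get_state();d=ctrl.get_image("wrist")
cv2.imwrite("pics/w5.png",d["pixels"][:,:,::-1])
E
```

```text
(no output)
```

View pics/w5.png

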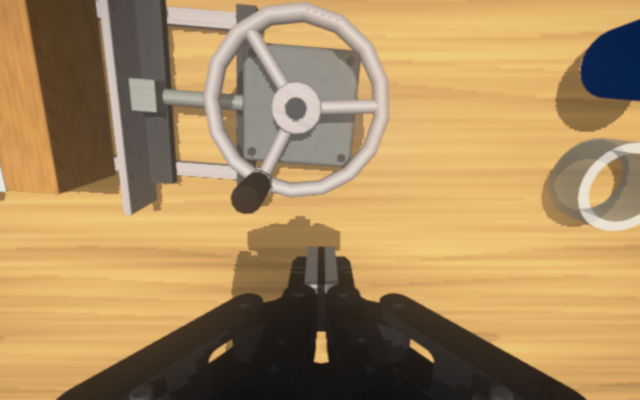

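From nearly the same viewpoint, the handle top is now at about (244,200), against (250,203) at the start. The guide has moved out to about (130,205). I'll put a number on the difference.

```bash
python3 - <<'E'
from h import *
for f in("w1","w5"):
    im=cv2.imread(f"pics/{f}.png");k=(im.max(2)<60).astype(np.uint8);k[:165]=0;k[222:]=0;k[:,:225]=0;k[:,285:]=0
    ys,xs=np.nonzero(k);print(f,len(xs),xs.mean(),ys.mean())
for f in("w1","w5"):
    im=cv2.imread(f"pics/{f}.png");g=im[0:15+200,560:640];print(f,cv2.moments(((g[...,0]>60)&(g[...,2]<30)).astype(np.uint8))["m00"])
s=ctrl.get_state();d=ctrl.get_image("wrist");m=d["mtx"]
print("mm/px at z .12:",1000*(s["ee_pos"][2]+.06-.12)/m[0][0],np.array(d["hand_eye"])[:3,3],s["joint_velocities"],s["contact_force"])
E
```

```text
w1 0 nan nan
w5 0 nan nan
w1 3488.0
w5 3560.0
mm/px at z .12: 0.6009745276523806 [ 0.07866111  0.00035079 -0.12570676] [0.00599124 0.01821975 0.02424768 0.0015006  0.00022316 0.00145417] [-0.17046877  0.77493616  0.37495241]<stdin>:4: RuntimeWarning: Mean of empty slice.
  ret = ret.dtype.type(ret / rcount)
```

```bash
python3 - <<'E'
from h import *
for f in("w1","w5"):
    im=cv2.imread(f"pics/{f}.png")[165:225,225:285];k=(im.max(2)<90).astype(np.uint8)
    n,l,st,ce=cv2.connectedComponentsWithStats(k);i=1+np.argmax(st[1:,4]);print(f,st[i],ce[i]+[225,165])
E
```

```text
w1 [  13    9   38   42 1062] [256.63370998 194.77306968]
w5 [   7    8   38   40 1064] [250.74718045 192.40789474]
```

The handle stands about 5 mm past its start, well inside the 15 mm limit. The bystanders haven't moved and the tool is clear, so I'm handing in.

```bash
python3 -c "
from plant import ctrl
print(ctrl.close_job())"
```

```text
the job is handed in; nothing more can be done
None
```

I pushed the hand wheel one full clockwise turn and handed the job in at about 12 s: the handle stopped about 5 mm past its start, force readings stayed under about 5 N, the tub and tape roll look unmoved and nothing came near the carton; the hand-in returned no verdict.

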